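# Seat a projector lens in its three-notch lamp fixture

### The job

Pick up the headlamp's projector lens, set it on the seat ring of the lamp fixture and turn it gently under light pressure until all three feet drop into the three notches; then press it home with about 18 N, keeping that on for half a second, and let go, so that it sits level, bears on all three feet and cannot rock. Never force it (no pressing beyond about 30 N, no twisting or shoving once it is seated), keep it upright, and do not shift the other things on the bench.

Things in the scene. Friction and masses are not known exactly. Their poses are not given: they have to be found in the camera images.
- lens_centre (a point): Projector lens in a round aluminium carrier, low glass dome on top; 62 mm diameter, 54 mm tall, about 0.22 kg. Point on its axis, 26 mm above the undersides of its feet; z points up. Hold it by its straight cylindrical side, 11 to 41 mm above the undersides of the feet. It starts standing on the bench on its feet.
- lens_feet (a point): Point on the lens's axis in the plane of the undersides of its three brass feet, which stand below the carrier (from 8 mm down). Their polished, slippery ball ends, 4 mm radius, lie 24 mm from the axis at 0, 120 and 240 degrees from this point's x axis; a red dot on the top rim marks each foot. The steep notch walls wedge the feet, so twisting the seated lens builds up large forces.
- lens: The same lens; origin and axes as lens_feet.
- fixture: Lamp fixture, rigid, screwed to the bench: square grey base plate 120 x 120 x 12 mm with a yellow index mark towards its +x, and a round column (radius 39 mm) carrying the seat ring. Origin under the plate's centre, z up. With the feet fully in the notches, their undersides are 65.5 to 66 mm above the bench; with the feet on the ring's flat face, 70 mm.
- seat_centre (a point): Centre of the seat ring's flat face (70 mm above the bench, outer radius 36 mm). Three brass radial V notches, 120 degrees apart, 8 mm deep, 9.2 mm wide, take the feet. The ring is set up to 0.5 rad either way from one notch lying along this point's x axis (the index mark): NOT measured, find it by eye or feel. It is very stiff to turn and stays as set.
- jar: Bystander, to be left alone: grease jar of amber glass with a red lid, 48 mm diameter, 60 mm tall. Origin under its middle.
- collar: Bystander, to be left alone: bare dark steel ring, 62 mm outside, 44 mm bore, 30 mm tall, no glass in it. Origin under its middle.
- socket: Bystander, to be left alone: small steel wrench socket standing upright, 24 mm diameter, 35 mm tall. Origin under its middle.
- bearing: Bystander, to be left alone: flat ring-shaped steel bearing, 52 mm diameter, 16 mm tall. Origin under its middle.
- screwdriver: Bystander, to be left alone: screwdriver with a red handle, lying far out on the bench; about 0.2 m long. Origin near its middle, at its underside.
- wrench: Bystander, to be left alone: steel wrench lying far out on the bench; about 0.2 m long. Origin near its middle, at its underside.
Not all that is in view belongs to the job. Leave any orange or purple look-alike of the fixture alone.

How it is judged:
By the outcome, as a careful person would: the job done as asked, in the order asked, and still so for the second after the job is handed in, with the robot touching nothing.
It also fails if it takes over 72 s, if anything falls off the work surface, if the arm or the gripper's body presses on something with over 40 N, if the wrist force passes 120 N, or if a joint passes its speed limit or range.

### The arm

A 6-joint arm with a two-finger parallel gripper is mounted at the origin on the work surface. World frame = base frame: x ahead of the robot, y to its left, z up, the work surface at z = 0. Lengths are in mm, angles in degrees, forces in N, time in s.
With the tool pointing down it reaches from about 275 to 825 mm from the base axis. Payload 4.9 kg.
Tool frame: the origin (TCP) lies on the centre line of the jaws, within the pads' length; the fingertips stand 25 mm ahead of it and the grasp point (between the pads) lies 6 mm ahead of it (arm.tip_reach is the distance from the TCP to the fingertips, in mm); z points along the fingers, y is the direction in which the jaws open and shut (so a half turn about z gives the same grasp; the last joint's range is limited). The gripper opens to 85 mm and grips with 20 to 120 N. Pads are 22 mm wide; open, the fingers measure 114 mm over their backs; the gripper's body (76 mm by 85 mm) begins 54 mm behind the grasp point. The pads swing forward as they close: fully open they stand 13 mm farther back than shut.
Start: joints at [65.077, 18.69, -11.035, 60.275, 0, 82.311], TCP at [162.951, 525.324, 256.281] pointing down, gripper open.
Joint ranges: [-152.03, 152.03], [-55.5, 102.48], [-74.3, 77.21], [-110.64, 120.58], [-84.22, 78.4], [-180, 180]. Speed limits (degrees/s): [147.25, 147.25, 180, 180, 180, 180].

### API

Orientations are given as [roll, pitch, yaw] about the fixed x, y, z axes, in that order (R = Rz(yaw) Ry(pitch) Rx(roll)).
In Python, from cell import arm, get_image, get_calibration gives the robot as it stands.
- The arm moves only by the tool step_arm, never from a script. Its argument "rows" is one flat list of numbers, 7 for each row, row after row: the gripper's target within -1 to 1 (shut at 1, half-way at 0, fully open at -1), then the shift along the tool's x, y, z in cm, then the turn, a rotation vector about the tool's x, y, z in rad. In form: [claw, dx, dy, dz, rx, ry, rz, claw, dx, dy, dz, rx, ry, rz, ...]. A call has 1 to 20 rows; each row is the pose to reach, as a shift and turn from the pose commanded when the call began, along the tool's axes at that moment; what a row does not reach only later rows make up. A row lasts 1/8 s, in which the tool goes at most 62.5 mm and 10.7 degrees, less where a joint would pass 70% of its speed; a pose out of reach is approached as far as the arm can. A call with a gripper value outside its range is refused whole. The fingers move at their own pace and stop on an object; "grip_force" is the grip in N (left out, the last holds). Time passes only in rows, so rows that repeat a pose let the fingers close. It gives the time, the measured TCP pose, the force and the opening at its end, in the units of the state.
- arm.get_obs(): the state, without advancing time (a new reading comes with each control period).
- get_image(name): name is "scene" or "top" or "wrist"; returns (picture, depth): 400x640x3 uint8, blue, green, red; 400x640 float32, mm along the optical axis (not along the pixel's ray), 0 where there is no reading.
- get_calibration(name): a dict with "fx", "fy", "cx", "cy" (pixels), "T" (4x4, takes a point from camera to world coordinates). Camera axes: x right, y up, looking along -z (the intrinsics and any distortion apply to the point x, -y, -z); pixel columns grow to the right and rows downward; lengths in mm; the calibration is good to about 2 mm. A picture is of the moment at which its call begins: read the wrist's pose just before it. get_calibration takes no time and is no camera call; for the wrist camera it gives the pose at the moment of the call.
- arm.close_job(): hands the job in, once; it reports no verdict.
The state is a dict: "time_s": time; "qpos": joint angles; "qd": joint speeds; "joint_efforts": joint torques, N m; "tool_pos": TCP position; "tool_rot": TCP orientation; "contact_force": force on the tool from outside, world axes, zero at the start; "wrist_torque": the same for the moment, N m; "opening": finger opening in mm.
Only numpy, scipy, OpenCV 4.12 (cv2) and the standard library are available. Lean on these libraries where they do the work, as an engineer would, in place of code of your own. Each camera call takes 0.05 s, during which the arm holds its last target. There are 200 camera calls.

## Working session

There is one attempt and no reset: what is moved stays moved. The work goes in short steps, Python scripts to look and compute and a tool call to move; the robot and the scene stay as the last step left them, time stands still between calls to the robot, and variables do not carry over. Pictures are saved under pics/ and viewed, about 8 in all and at most 12, crops included, and the job is handed in when it is done.

Besides the shell and the picture viewer there is one more tool, called after "Emit:" as name(argument=value, ...), one argument or row to a line, values as JSON. step_arm: Moves the arm, as the interface text tells. Its arguments: {"type":"object","properties":{"rows":{"type":"array"},"grip_force":{"type":"number"}},"required":["rows"]}

```bash
mkdir -p pics; ls; python3 - <<'E'
from cell import arm,get_image,get_calibration
import cv2,numpy as np
o=arm.get_obs(); print(o)
for n in("top","scene"):
    p,d=get_image(n); cv2.imwrite(f"pics/{n}1.png",p); np.save(f"pics/{n}1.npy",d); c=get_calibration(n); print(n,c)
print(arm.tip_reach)
E
```

```text
pics
{'time_s': 0.0, 'qpos': array([ 6.50752944e+01,  1.87312839e+01, -1.10933077e+01,  6.02738325e+01,
        1.45179838e-03,  8.23103169e+01]), 'qd': array([-0.00734822, -0.0096989 , -0.03521517,  0.02668425,  0.01852433,
       -0.06051984]), 'joint_efforts': array([-1.40285523e-03, -4.43398690e+01,  2.62439811e+01,  1.53986231e-02,
       -2.81422126e-04, -8.61082640e-06]), 'tool_pos': array([162.71688098, 524.80960464, 255.5016741 ]), 'tool_rot': array([-1.79902655e+02, -1.46086366e-02,  1.62764964e+02]), 'contact_force': array([-0.63315697,  0.09677848, -0.44333575]), 'wrist_torque': array([ 0.02199488, -0.00548981, -0.00218857]), 'opening': 85.33049241137554}
top {'fx': 398.5908708137724, 'fy': 398.5908708137724, 'cx': 321.7722751498848, 'cy': 199.51786251414424, 'T': array([[ 2.85349592e-02,  9.87795701e-01, -1.53118935e-01,
         3.90169996e+02],
       [-9.99360341e-01,  2.48882985e-02, -2.56803789e-02,
        -6.75960440e+01],
       [-2.15560981e-02,  1.53753780e-01,  9.87874035e-01,
         1.02636774e+03],
       [ 0.00000000e+00,  0.00000000e+00,  0.00000000e+00,
         1.00000000e+00]])}
scene {'fx': 442.7694690314968, 'fy': 442.7694690314968, 'cx': 320.4383370546654, 'cy': 188.20784621341969, 'T': array([[-2.30593270e-01, -8.14860612e-01,  5.31816628e-01,
         1.21862961e+03],
       [ 9.73049928e-01, -1.92677051e-01,  1.26686195e-01,
         1.20967951e+02],
       [-7.62731002e-04,  5.46697116e-01,  8.37330091e-01,
         1.18341266e+03],
       [ 0.00000000e+00,  0.00000000e+00,  0.00000000e+00,
         1.00000000e+00]])}
25.0
```

View pics/top1.png

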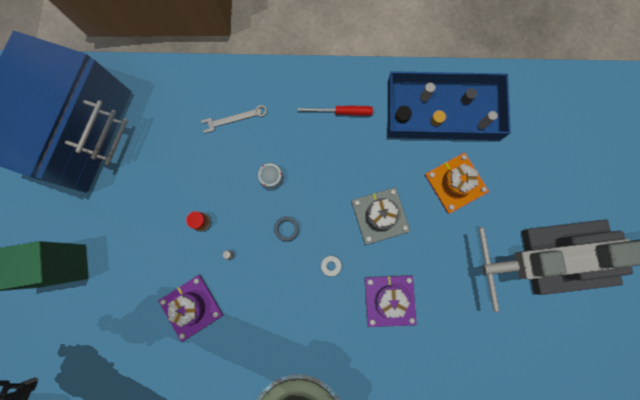

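View pics/scene1.png

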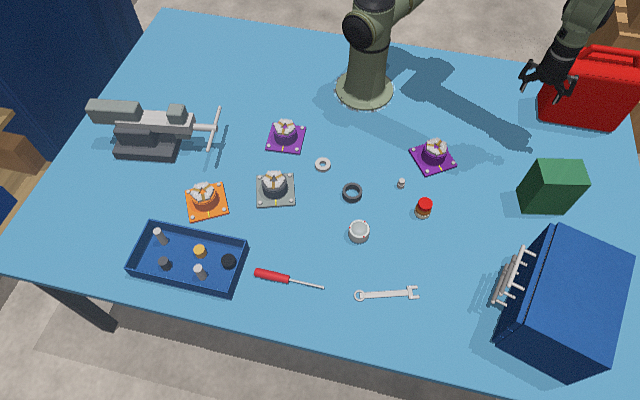

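The lens is at top (270,175). Look-alikes are the collar (286,229), bearing (331,266), socket (228,255) and jar (197,221). Only (270,175) has a glass dome in an aluminium carrier. The grey fixture is at (381,215); orange (462,180) and purple (393,300), (186,308) are decoys. I'll check this in a close crop and locate both.

```bash
cat > h.py <<'E'
import numpy as np,cv2
from cell import arm,get_image,get_calibration
def ray(c,u,v):
    d=np.array([(u-c["cx"])/c["fx"],-(v-c["cy"])/c["fy"],-1.]); T=c["T"]; return T[:3,3],T[:3,:3]@d
def onplane(c,u,v,z):
    o,d=ray(c,u,v); return o+d*(z-o[2])/d[2]
def proj(c,P):
    q=np.linalg.inv(c["T"])@np.append(P,1); return np.array([c["cx"]+c["fx"]*q[0]/-q[2], c["cy"]-c["fy"]*q[1]/-q[2]])
def pts(c,d):
    v,u=np.mgrid[:400,:640]; X=np.stack([(u-c["cx"])/c["fx"]*d,-(v-c["cy"])/c["fy"]*d,-d],-1)
    return X@c["T"][:3,:3].T+c["T"][:3,3]
E
python3 - <<'E'
from h import *
im={}
for n in("top","scene"):
    p=cv2.imread(f"pics/{n}1.png"); d=np.load(f"pics/{n}1.npy"); c=get_calibration(n); im[n]=p
    W=pts(c,d)
    for nm,(u,v),r in (("lens",(270,175) if n=="top" else (359,231),20),("fix",(381,215) if n=="top" else (275,185),34)):
        m=np.zeros((400,640),bool); m[v-r:v+r,u-r:u+r]=1
        m&=(d>0)&(W[...,2]>(25 if nm=="lens" else 55))
        Q=W[m]; 
        print(n,nm,len(Q),"zpct",np.percentile(Q[:,2],[5,50,95]),"minenclosing",cv2.minEnclosingCircle(Q[:,:2].astype(np.float32)),"mean",Q.mean(0))
f=lambda p,u,v,s,k:cv2.resize(p[v-s:v+s,u-s:u+s],(390,390),interpolation=cv2.INTER_CUBIC)
a=np.hstack([f(im["top"],270,175,24,0),f(im["top"],381,215,34,0)])
cv2.imwrite("pics/crop1.png",a)
E
```

```text
top lens 485 zpct [36.83129887 48.03263296 54.21276853] minenclosing ((603.5231323242188, 93.18997955322266), 31.05109214782715) mean [601.04138846  91.59700209  47.23934112]
top fix 770 zpct [56.81603443 67.70024596 72.11298234] minenclosing ((510.45928955078125, -191.19998168945312), 39.00019073486328) mean [ 509.14517276 -190.19114819   65.70218696]
scene lens 363 zpct [31.25132861 46.2552156  54.6679693 ] minenclosing ((604.8719482421875, 89.42086791992188), 32.26202392578125) mean [610.97601913  89.93619769  45.73288489]
scene fix 423 zpct [56.97919841 67.35293362 72.95218929] minenclosing ((513.1614379882812, -194.6677703857422), 39.11615753173828) mean [ 516.98449624 -192.70943331   66.06581315]
```

View pics/crop1.png

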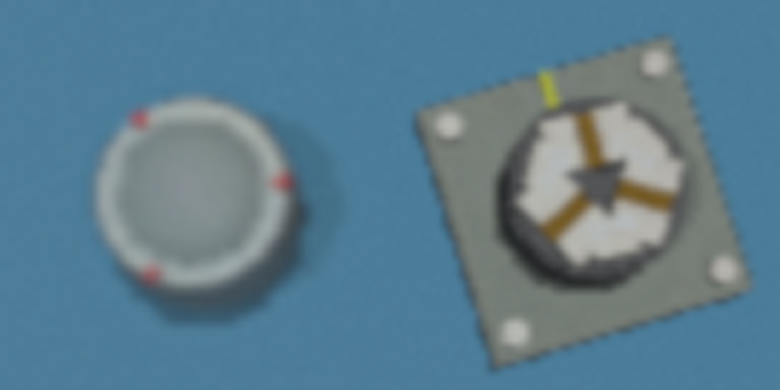

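```bash
cat >> h.py <<'E'
from scipy.spatial.transform import Rotation as Ro
def delta(pos,yaw,ref=None):
    o=arm.get_obs(); p,r=(o["tool_pos"],o["tool_rot"]) if ref is None else ref
    R=Ro.from_euler("xyz",r,degrees=True); G=Ro.from_euler("xyz",[180,0,yaw],degrees=True)
    return np.round(R.inv().apply(np.array(pos)-p)/10,3), np.round((R.inv()*G).as_rotvec(),4)
def ang(p,c): return np.degrees(np.arctan2(p[1]-c[1],p[0]-c[0]))
E
python3 - <<'E'
from h import *
c=get_calibration("top")
C=(603.5,92.5)
L=[(270-24+x/8.125,175-24+y/8.125) for x,y in ((140,118),(283,182),(150,275))]
P=[onplane(c,*l,48)[:2] for l in L]; print(P,[ang(p,np.mean(P,0)) for p in P],np.mean(P,0))
F=[(381-34+(x-390)/5.735,215-34+y/5.735) for x,y in ((583,118),(672,203),(548,235),(545,75),(550,103))]
P=[onplane(c,*l,70)[:2] for l in F[:3]]; P0=[onplane(c,*l,12)[:2] for l in F[3:]]
print(P,[ang(p,(510.5,-192)) for p in P],np.mean(P,0), [ang(p,(510.5,-192)) for p in P0])
w=get_calibration("wrist"); o=arm.get_obs(); R=Ro.from_euler("xyz",o["tool_rot"],degrees=True)
print("cam in tool",R.inv().apply(w["T"][:3,3]-o["tool_pos"]),(R.inv().as_matrix()@w["T"][:3,:3]).round(2),w["fx"])
for y in (162.8,120,90,60,180,0): print(y,delta((510,-191,230),y))
E
```

```text
[array([624.96995893, 108.20120143]), array([605.69673823,  62.73574913]), array([575.40429429, 102.56185595])] [np.float64(36.58955392062712), np.float64(-82.6384621426569), np.float64(156.8245330215817)] [602.02366382  91.16626884]
[array([ 536.95878163, -185.30451861]), array([ 501.87529633, -222.68875598]), array([ 487.0515591, -170.9929149])] [np.float64(14.200774107407174), np.float64(-105.69737582177103), np.float64(138.1433441810517)] [ 508.62854568 -192.9953965 ] [np.float64(17.02415072612409), np.float64(18.931804442083713)]
cam in tool [  66.81597204    0.25043935 -118.03560913] [[ 0.    0.97  0.26]
 [ 1.   -0.    0.  ]
 [ 0.    0.26 -0.97]] 335.78841664440904
162.8 (array([-54.378, -58.081,   2.634]), array([-0.0015, -0.0002, -0.0006]))
120 (array([-54.378, -58.081,   2.634]), array([-1.500e-03,  4.000e-04,  7.464e-01]))
90 (array([-54.378, -58.081,   2.634]), array([-1.40e-03,  8.00e-04,  1.27e+00]))
60 (array([-54.378, -58.081,   2.634]), array([-1.3000e-03,  1.2000e-03,  1.7936e+00]))
180 (array([-54.378, -58.081,   2.634]), array([-0.0015, -0.0004, -0.3008]))
0 (array([-54.378, -58.081,   2.634]), array([-6.0000e-04,  2.1000e-03,  2.8408e+00]))
```

Emit:
step_arm(
  rows=[-1, -54.4, -58.1, 3.5, 0, 0, 0, -1, -54.4, -58.1, 3.5, 0, 0, 0, -1, -54.4, -58.1, 3.5, 0, 0, 0, -1, -54.4, -58.1, 3.5, 0, 0, 0, -1, -54.4, -58.1, 3.5, 0, 0, 0, -1, -54.4, -58.1, 3.5, 0, 0, 0, -1, -54.4, -58.1, 3.5, 0, 0, 0, -1, -54.4, -58.1, 3.5, 0, 0, 0, -1, -54.4, -58.1, 3.5, 0, 0, 0, -1, -54.4, -58.1, 3.5, 0, 0, 0, -1, -54.4, -58.1, 3.5, 0, 0, 0, -1, -54.4, -58.1, 3.5, 0, 0, 0, -1, -54.4, -58.1, 3.5, 0, 0, 0, -1, -54.4, -58.1, 3.5, 0, 0, 0, -1, -54.4, -58.1, 3.5, 0, 0, 0, -1, -54.4, -58.1, 3.5, 0, 0, 0, -1, -54.4, -58.1, 3.5, 0, 0, 0],
)

```text
time_s: 2.22
tool_pos: [510.2, -189.7, 221.6]
tool_rot: [180.0, 0.0, 162.8]
contact_force: [-0.7, -1.0, 0.2]
opening: 85.3
```

```bash
python3 - <<'E'
from h import *
import json
o=arm.get_obs(); c=get_calibration("wrist"); p,d=get_image("wrist"); print(o["time_s"],o["tool_pos"],o["tool_rot"],o["contact_force"],o["qd"].round(1))
cv2.imwrite("pics/w1.png",p); np.savez("pics/w1.npz",d=d,**c)
E
```

```text
2.225 [ 510.16728753 -189.67002862  221.59806498] [1.79998680e+02 9.24662208e-03 1.62849756e+02] [-0.70090692 -0.95655665  0.20664689] [-0.2  0.   0.4 -0.1 -0.1  0.1]
```

View pics/w1.png

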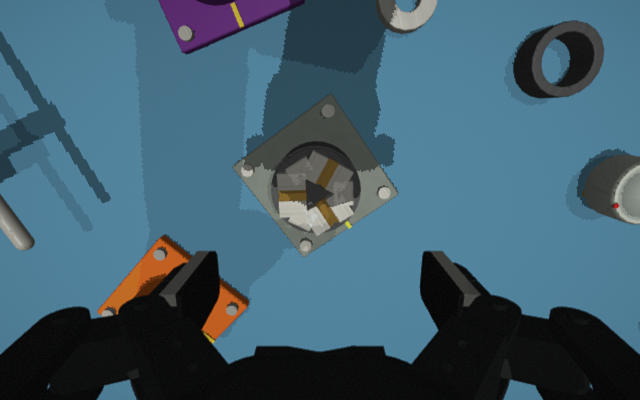

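Wrist view: fixture at (316,190), with brown notches at about (327,172), (292,197) and (330,214) and the index mark at (348,226).

```bash
python3 - <<'E'
from h import *
p=cv2.imread("pics/w1.png"); z=np.load("pics/w1.npz"); c={k:z[k] for k in z}; d=z["d"]
W=pts(c,d); hsv=cv2.cvtColor(p,cv2.COLOR_BGR2HSV)
roi=np.zeros((400,640),bool); roi[130:250,255:375]=1
m=roi&(W[...,2]>50); Q=W[m]; print("col",cv2.minEnclosingCircle(Q[:,:2].astype(np.float32)), np.percentile(Q[:,2],[5,50,95]))
# plate corners by grey plate incl column
pl=(roi|True)&(W[...,2]>7); pl[:85]=0;pl[260:]=0;pl[:,:225]=0;pl[:,405:]=0
pp=W[pl]; r=cv2.minAreaRect(pp[:,:2].astype(np.float32)); print("plate",r)
# notches
b=roi&(hsv[...,0]>8)&(hsv[...,0]<24)&(hsv[...,1]>110)
y=roi&(hsv[...,0]>=24)&(hsv[...,0]<35)&(hsv[...,1]>130)
n,l,s,ce=cv2.connectedComponentsWithStats(b.astype(np.uint8))
C=np.array(cv2.minEnclosingCircle(Q[:,:2].astype(np.float32))[0])
for i in range(1,n):
    if s[i,4]<15: continue
    v,u=np.nonzero(l==i); P=np.array([onplane(c,a,bb,69)[:2] for a,bb in zip(u,v)])
    vx,vy,x0,y0=cv2.fitLine(P.astype(np.float32),cv2.DIST_HUBER,0,.01,.01).ravel()
    t=np.degrees(np.arctan2(vy,vx)); print(s[i],ce[i].round(1),P.mean(0).round(1),"line",t.round(1),"radial",ang(P.mean(0),C), "offset",np.round((C[0]-x0)*-vy+(C[1]-y0)*vx,2),"h",np.median(hsv[l==i],0))
v,u=np.nonzero(y); P=np.array([onplane(c,a,bb,12)[:2] for a,bb in zip(u,v)]); print("idx",len(P),P.mean(0),ang(P.mean(0),C))
cv2.imwrite("pics/w1c.png",cv2.resize(p[130:250,255:375],(600,600),interpolation=cv2.INTER_CUBIC))
E
```

```text
col ((495.7059326171875, -187.9065704345703), 52.594947814941406) [56.54406174 69.41386504 71.25071203]
plate ((508.3540344238281, -193.04232788085938), (119.81038665771484, 120.06510925292969), 18.475324630737305)
[316 158  22  30 300] [327.  172.6] [ 494.3 -178.5] line -43.4 radial 98.35286478414606 offset -6.0 h [ 20. 165.  85.]
[279 190  28  11 275] [292.4 195.3] [ 504.1 -211.5] line 72.9 radial -70.31223293946762 offset 14.72 h [ 20. 165.  96.]
[316 198  23  28 270] [326.4 211.6] [ 526.  -188.5] line 13.1 radial -1.1790349354528449 offset 7.53 h [ 20. 164. 113.]
idx 26 [ 562.23862742 -175.33207892] 10.702501346427749
```

View pics/w1c.png

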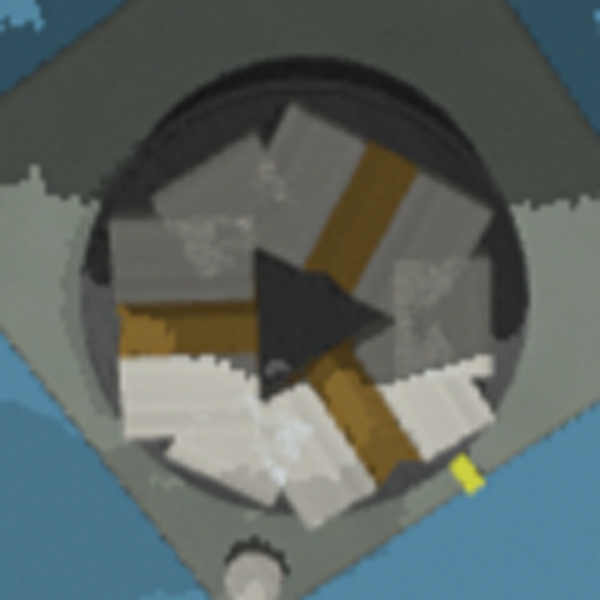

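Emit:
step_arm(
  rows=[-1, -0.54, 29.6, 2.6, 0, 0, 0, -1, -0.54, 29.6, 2.6, 0, 0, 0, -1, -0.54, 29.6, 2.6, 0, 0, 0, -1, -0.54, 29.6, 2.6, 0, 0, 0, -1, -0.54, 29.6, 2.6, 0, 0, 0, -1, -0.54, 29.6, 2.6, 0, 0, 0, -1, -0.54, 29.6, 2.6, 0, 0, 0, -1, -0.54, 29.6, 2.6, 0, 0, 0],
)

```text
time_s: 3.28
tool_pos: [603.0, 89.1, 195.6]
tool_rot: [-180.0, 0.0, 162.7]
contact_force: [-0.3, -0.6, -0.0]
opening: 85.3
```

```bash
python3 - <<'E'
from h import *
o=arm.get_obs(); c=get_calibration("wrist"); p,d=get_image("wrist"); print(o["time_s"],o["tool_pos"],o["tool_rot"],o["contact_force"],o["qd"].round(1))
cv2.imwrite("pics/w2.png",p); np.savez("pics/w2.npz",d=d,**c)
W=pts(c,d); hsv=cv2.cvtColor(p,cv2.COLOR_BGR2HSV)
u0,v0=proj(c,(602.5,91.5,45)); print(u0,v0)
vv,uu=np.mgrid[:400,:640]; roi=np.hypot(uu-u0,vv-v0)<75
m=roi&(W[...,2]>30)&(np.hypot(W[...,0]-602.5,W[...,1]-91.5)<45); Q=W[m]; print("circ",cv2.minEnclosingCircle(Q[:,:2].astype(np.float32)),np.percentile(Q[:,2],[5,50,95]))
b=roi&((hsv[...,0]<8)|(hsv[...,0]>172))&(hsv[...,1]>120)
n,l,s,ce=cv2.connectedComponentsWithStats(b.astype(np.uint8)); P=[]
for i in range(1,n):
    if s[i,4]<6: continue
    zz=np.median(W[l==i][:,2]); P.append(onplane(c,*ce[i],48)[:2]); print(s[i,4],ce[i].round(1),zz,np.median(W[l==i],0),P[-1])
C=np.mean(P,0); print(C,[(ang(q,C),np.hypot(*(q-C))) for q in P])
E
```

```text
3.275 [602.99474428  89.1449486  195.55581749] [-1.79986600e+02  9.35196431e-03  1.62674280e+02] [-0.29355482 -0.64238396 -0.01080369] [-0.3 -0.1  0.  -0.   0.2 -0.1]
322.21030621929253 193.78609101313756
circ ((601.571533203125, 91.95125579833984), 31.0477237701416) [41.93896011 49.09849413 53.68966662]
25 [326.  158.4] 44.840623567472164 [575.50575393 102.86868784  44.84062357] [575.11765952 103.05017186]
22 [291.1 206.7] 44.85425162712713 [605.36193594  63.5925263   44.85425163] [604.63876595  64.06743079]
21 [350. 212.] 44.81002925873855 [624.28905122 109.03802625  44.81002926] [623.3954165  109.04297209]
[601.05061399  92.05352492] [(np.float64(157.02104376880376), np.float64(28.168144624281)), (np.float64(-82.69385540188664), np.float64(28.21517851703065)), (np.float64(37.24685528458588), np.float64(28.070117823504738))]
```

View pics/w2.png

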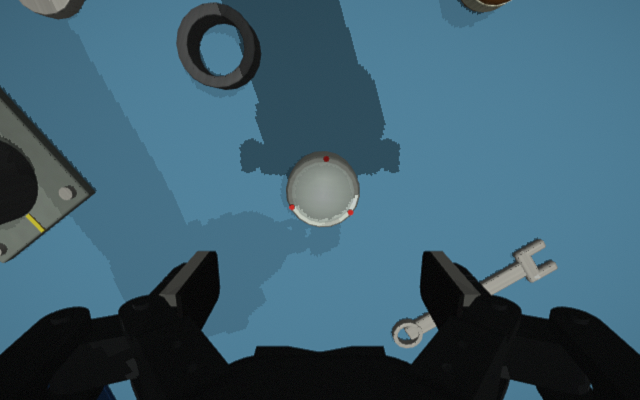

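Emit:
step_arm(
  rows=[-1, 0.22, 0.24, 4, 0, 0, 0, -1, 0.22, 0.24, 8, 0, 0, 0, -1, 0.22, 0.24, 12, 0, 0, 0, -1, 0.22, 0.24, 14.5, 0, 0, 0, -1, 0.22, 0.24, 16.2, 0, 0, 0, -1, 0.22, 0.24, 16.2, 0, 0, 0, -1, 0.22, 0.24, 16.2, 0, 0, 0],
  grip_force=35,
)

```text
time_s: 4.2
tool_pos: [602.8, 93.0, 34.4]
tool_rot: [180.0, 0.1, 162.7]
contact_force: [-0.2, 1.0, -0.1]
opening: 85.6
```

Emit:
step_arm(
  rows=[1, 0, 0, 0, 0, 0, 0, 1, 0, 0, 0, 0, 0, 0, 1, 0, 0, 0, 0, 0, 0, 1, 0, 0, 0, 0, 0, 0, 1, 0, 0, 0, 0, 0, 0, 1, 0, 0, 0, 0, 0, 0, 1, 0, 0, 0, 0, 0, 0, 1, 0, 0, 0, 0, 0, 0],
  grip_force=35,
)

```text
time_s: 5.2
tool_pos: [602.9, 93.5, 34.6]
tool_rot: [179.9, 0.1, 162.8]
contact_force: [-1.1, 0.2, 6.5]
opening: 60.8
```

Emit:
step_arm(
  rows=[1, 0, 0, -0.5, 0, 0, 0, 1, 0, 0, -2, 0, 0, 0, 1, 0, 0, -5, 0, 0, 0, 1, 0, 0, -8, 0, 0, 0, 1, 0, -1, -11, 0, 0, 0, 1, 0.1, -4, -11, 0, 0, 0.03, 1, 0.1, -8, -11, 0, 0, 0.06, 1, 0.2, -12, -11, 0, 0, 0.09, 1, 0.3, -16, -11, 0, 0, 0.11, 1, 0.3, -20, -11, 0, 0, 0.13, 1, 0.4, -24, -11, 0, 0, 0.134, 1, 0.48, -27.5, -11, 0, 0, 0.134, 1, 0.48, -29.5, -11, 0, 0, 0.134, 1, 0.48, -30.17, -11, 0, 0, 0.134, 1, 0.48, -30.17, -11, 0, 0, 0.134, 1, 0.48, -30.17, -11, 0, 0, 0.134, 1, 0.48, -30.17, -11, 0, 0, 0.134],
)

```text
time_s: 7.32
tool_pos: [508.1, -192.5, 143.2]
tool_rot: [180.0, -0.0, 155.2]
contact_force: [0.7, 0.4, -2.2]
opening: 60.5
```

```bash
python3 - <<'E'
from h import *
o=arm.get_obs(); c=get_calibration("wrist"); p,d=get_image("wrist"); print(o["time_s"],o["tool_pos"],o["tool_rot"],o["contact_force"],o["opening"])
cv2.imwrite("pics/w3.png",p); np.savez("pics/w3.npz",d=d,**c)
hsv=cv2.cvtColor(p,cv2.COLOR_BGR2HSV); W=pts(c,d)
b=((hsv[...,0]<8)|(hsv[...,0]>172))&(hsv[...,1]>120)
n,l,s,ce=cv2.connectedComponentsWithStats(b.astype(np.uint8)); P=[]
for i in range(1,n):
    if 6<s[i,4]<200: print(s[i,4],ce[i].round(1),np.median(W[l==i],0),onplane(c,*ce[i],45+o["tool_pos"][2]-34.5))
for g in((508.4,-193.0,12),): print(proj(c,g))
E
```

```text
7.325 [ 508.12583844 -192.52273582  143.22974379] [ 1.79987656e+02 -1.25895275e-02  1.55170800e+02] [ 0.70940848  0.36775264 -2.18243644] 60.480381197230166
151 [328.  227.7] [ 483.29789049 -177.99459571  153.33777199] [ 483.2233836  -177.95196324  153.72974379]
112 [249.8 329.1] [ 507.41311642 -220.68577855  153.33291857] [ 507.19568775 -220.55784021  153.72974379]
114 [380.6 340.7] [ 532.16378703 -178.45387457  153.24006255] [ 531.99274663 -178.5787073   153.72974379]
[319.48648499 201.78520479]
```

View pics/w3.png

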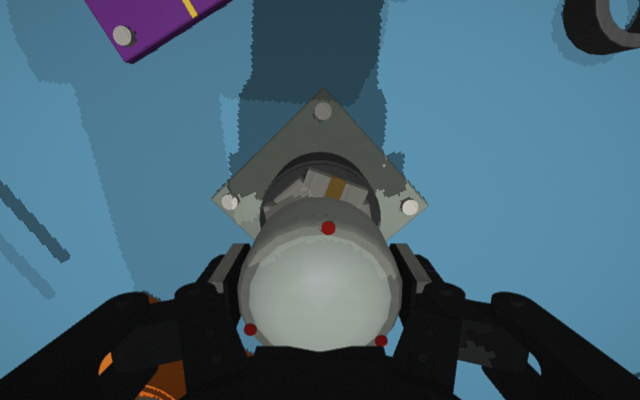

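Emit:
step_arm(
  rows=[1, -0.11, -0.02, 1.5, 0, 0, 0, 1, -0.11, -0.02, 2.5, 0, 0, 0, 1, -0.11, -0.02, 3.2, 0, 0, 0, 1, -0.11, -0.02, 3.5, 0, 0, 0, 1, -0.11, -0.02, 3.5, 0, 0, 0, 1, -0.11, -0.02, 3.5, 0, 0, 0, 1, -0.11, -0.02, 3.5, 0, 0, 0],
)

```text
time_s: 8.25
tool_pos: [509.0, -194.2, 108.6]
tool_rot: [-180.0, 0.0, 155.1]
contact_force: [-0.2, -0.2, -2.6]
opening: 60.9
```

Emit:
step_arm(
  rows=[1, 0, 0, 0.1, 0, 0, 0, 1, 0, 0, 0.15, 0, 0, 0, 1, 0, 0, 0.2, 0, 0, 0, 1, 0, 0, 0.25, 0, 0, 0, 1, 0, 0, 0.25, 0, 0, 0],
)

```text
time_s: 8.88
tool_pos: [508.8, -194.1, 105.7]
tool_rot: [-180.0, -0.0, 155.1]
contact_force: [-0.9, 0.3, -2.1]
opening: 60.9
```

Emit:
step_arm(
  rows=[1, 0, 0, 0.05, 0, 0, 0, 1, 0, 0, 0.1, 0, 0, 0, 1, 0, 0, 0.1, 0, 0, 0],
)

```text
time_s: 9.25
tool_pos: [508.8, -194.1, 104.9]
tool_rot: [-180.0, 0.0, 155.1]
contact_force: [0.7, -0.1, -1.7]
opening: 60.7
```

Emit:
step_arm(
  rows=[1, 0, 0, 0.03, 0, 0, 0, 1, 0, 0, 0.06, 0, 0, 0, 1, 0, 0, 0.06, 0, 0, 0],
)

```text
time_s: 9.62
tool_pos: [508.9, -194.2, 104.6]
tool_rot: [-180.0, 0.0, 155.1]
contact_force: [-1.6, 1.1, 5.6]
opening: 60.7
```

Emit:
step_arm(
  rows=[1, 0, 0, 0, 0, 0, 0.03, 1, 0, 0, 0, 0, 0, 0.06, 1, 0, 0, 0, 0, 0, 0.09, 1, 0, 0, 0, 0, 0, 0.09, 1, 0, 0, 0, 0, 0, 0.09],
)

```text
time_s: 10.25
tool_pos: [509.2, -194.4, 104.4]
tool_rot: [-180.0, 0.1, 149.9]
contact_force: [2.0, -0.7, 4.5]
opening: 61.0
```

Emit:
step_arm(
  rows=[1, 0, 0, 0, 0, 0, 0.02, 1, 0, 0, 0.01, 0, 0, 0.04, 1, 0, 0, 0.02, 0, 0, 0.06, 1, 0, 0, 0.02, 0, 0, 0.06, 1, 0, 0, 0.02, 0, 0, 0.06],
)

```text
time_s: 10.88
tool_pos: [508.7, -193.6, 103.8]
tool_rot: [180.0, -0.0, 146.5]
contact_force: [1.0, 0.7, 3.2]
opening: 60.8
```

Emit:
step_arm(
  rows=[1, 0, 0, 0.02, 0, 0, 0.02, 1, 0, 0, 0.04, 0, 0, 0.04, 1, 0, 0, 0.05, 0, 0, 0.04, 1, 0, 0, 0.05, 0, 0, 0.04],
)

```text
time_s: 11.38
tool_pos: [508.8, -193.8, 103.4]
tool_rot: [180.0, -0.0, 144.2]
contact_force: [1.4, 1.3, 2.8]
opening: 61.0
```

Emit:
step_arm(
  rows=[1, 0, 0, 0.03, 0, 0, 0.02, 1, 0, 0, 0.06, 0, 0, 0.04, 1, 0, 0, 0.06, 0, 0, 0.04, 1, 0, 0, 0.06, 0, 0, 0.04],
)

```text
time_s: 11.88
tool_pos: [508.9, -193.9, 102.8]
tool_rot: [180.0, -0.0, 141.9]
contact_force: [1.7, 1.8, 0.5]
opening: 60.9
```

Emit:
step_arm(
  rows=[1, 0, 0, 0.05, 0, 0, 0.01, 1, 0, 0, 0.1, 0, 0, 0.02, 1, 0, 0, 0.1, 0, 0, 0.02, 1, 0, 0, 0.1, 0, 0, 0.02],
)

```text
time_s: 12.38
tool_pos: [508.9, -193.7, 101.9]
tool_rot: [179.9, -0.0, 140.8]
contact_force: [2.6, 5.2, 1.6]
opening: 60.6
```

```bash
python3 -c "
from h import *
o=arm.get_obs();print({k:o[k].round(3) for k in('tool_pos','tool_rot','contact_force','wrist_torque')})"
```

```text
{'tool_pos': array([ 508.913, -193.66 ,  101.882]), 'tool_rot': array([ 1.79948e+02, -1.70000e-02,  1.40781e+02]), 'contact_force': array([2.608, 5.179, 1.644]), 'wrist_torque': array([ 1.096, -0.56 , -0.09 ])}
```

Emit:
step_arm(
  rows=[1, 0.01, 0.05, 0.03, 0, 0, 0, 1, 0.01, 0.05, 0.06, 0, 0, 0.0, 1, 0.01, 0.05, 0.06, 0, 0, 0, 1, 0.01, 0.05, 0.06, 0, 0, 0],
)

```text
time_s: 12.88
tool_pos: [509.0, -193.4, 101.3]
tool_rot: [180.0, -0.0, 140.8]
contact_force: [2.8, 5.6, 4.2]
opening: 61.2
```

```bash
python3 -c "
from h import *
o=arm.get_obs();print({k:o[k].round(3) for k in('tool_pos','tool_rot','contact_force','wrist_torque')})"
```

```text
{'tool_pos': array([ 509.014, -193.398,  101.325]), 'tool_rot': array([ 1.79973e+02, -1.40000e-02,  1.40772e+02]), 'contact_force': array([2.768, 5.587, 4.161]), 'wrist_torque': array([ 1.161e+00, -3.600e-01,  1.000e-03])}
```

Emit:
step_arm(
  rows=[1, 0.01, 0.05, 0.03, 0, 0, 0, 1, 0.01, 0.05, 0.05, 0, 0, 0.0, 1, 0.01, 0.05, 0.05, 0, 0, 0, 1, 0.01, 0.05, 0.05, 0, 0, 0],
)

```text
time_s: 13.38
tool_pos: [509.2, -193.1, 100.8]
tool_rot: [180.0, -0.0, 140.8]
contact_force: [1.1, 5.0, 5.4]
opening: 60.6
```

```bash
python3 -c "
from h import *
o=arm.get_obs();print({k:o[k].round(3) for k in('tool_pos','tool_rot','contact_force','wrist_torque')})"
```

```text
{'tool_pos': array([ 509.23, -193.06,  100.82]), 'tool_rot': array([ 1.79992e+02, -9.00000e-03,  1.40775e+02]), 'contact_force': array([1.086, 5.003, 5.426]), 'wrist_torque': array([ 1.108, -0.298,  0.048])}
```

Emit:
step_arm(
  rows=[1, 0.03, 0.04, 0.02, 0, 0, 0, 1, 0.03, 0.04, 0.03, 0, 0, 0, 1, 0.03, 0.04, 0.03, 0, 0, 0, 1, 0.03, 0.04, 0.03, 0, 0, 0],
)

```text
time_s: 13.88
tool_pos: [509.3, -192.9, 100.6]
tool_rot: [-180.0, 0.0, 140.8]
contact_force: [1.7, 4.3, 4.9]
opening: 60.6
```

```bash
python3 -c "
from h import *
o=arm.get_obs();print({k:o[k].round(3) for k in('tool_pos','tool_rot','contact_force','wrist_torque')})"
```

```text
{'tool_pos': array([ 509.277, -192.863,  100.598]), 'tool_rot': array([-1.79980e+02,  1.40000e-02,  1.40763e+02]), 'contact_force': array([1.714, 4.333, 4.944]), 'wrist_torque': array([ 0.953, -0.261,  0.066])}
```

Emit:
step_arm(
  rows=[1, 0.02, 0.05, 0.02, 0, 0, 0, 1, 0.02, 0.05, 0.04, 0, 0, 0, 1, 0.02, 0.05, 0.04, 0, 0, 0, 1, 0.02, 0.05, 0.04, 0, 0, 0],
)

```text
time_s: 14.38
tool_pos: [509.4, -192.7, 100.4]
tool_rot: [-179.9, 0.0, 140.7]
contact_force: [0.1, 3.3, 7.3]
opening: 60.9
```

```bash
python3 -c "
from h import *
o=arm.get_obs();print({k:o[k].round(3) for k in('tool_pos','tool_rot','contact_force','wrist_torque')})"
```

```text
{'tool_pos': array([ 509.383, -192.696,  100.403]), 'tool_rot': array([-1.79937e+02,  3.90000e-02,  1.40750e+02]), 'contact_force': array([0.142, 3.326, 7.283]), 'wrist_torque': array([ 0.731, -0.074,  0.044])}
```

Emit:
step_arm(
  rows=[1, 0.02, 0.03, 0.02, 0, 0, 0, 1, 0.02, 0.03, 0.04, 0, 0, 0, 1, 0.02, 0.03, 0.04, 0, 0, 0, 1, 0.02, 0.03, 0.04, 0, 0, 0],
)

```text
time_s: 14.88
tool_pos: [509.4, -192.6, 100.3]
tool_rot: [-179.9, 0.1, 140.7]
contact_force: [-0.2, 3.5, 9.3]
opening: 60.4
```

```bash
python3 -c "
from h import *
o=arm.get_obs();print({k:o[k].round(3) for k in('tool_pos','tool_rot','contact_force','wrist_torque')})"
```

```text
{'tool_pos': array([ 509.424, -192.632,  100.297]), 'tool_rot': array([-1.79906e+02,  6.70000e-02,  1.40743e+02]), 'contact_force': array([-0.233,  3.525,  9.296]), 'wrist_torque': array([0.73 , 0.088, 0.03 ])}
```

Emit:
step_arm(
  rows=[1, 0.02, 0.02, 0.03, 0, 0, 0, 1, 0.02, 0.02, 0.05, 0, 0, 0, 1, 0.02, 0.02, 0.05, 0, 0, 0],
)

```text
time_s: 15.25
tool_pos: [509.5, -192.6, 100.2]
tool_rot: [-179.9, 0.1, 140.7]
contact_force: [-1.2, 3.0, 11.6]
opening: 60.7
```

```bash
python3 -c "
from h import *
o=arm.get_obs();print({k:o[k].round(3) for k in('tool_pos','tool_rot','contact_force','wrist_torque')})"
```

```text
{'tool_pos': array([ 509.475, -192.56 ,  100.182]), 'tool_rot': array([-1.79887e+02,  9.80000e-02,  1.40742e+02]), 'contact_force': array([-1.19 ,  2.978, 11.607]), 'wrist_torque': array([0.575, 0.285, 0.014])}
```

Emit:
step_arm(
  rows=[1, 0.01, 0.01, 0.03, 0, 0, 0, 1, 0.01, 0.01, 0.06, 0, 0, 0, 1, 0.01, 0.01, 0.06, 0, 0, 0],
)

```text
time_s: 15.62
tool_pos: [509.5, -192.5, 100.0]
tool_rot: [-179.9, 0.1, 140.7]
contact_force: [-2.7, 3.5, 14.8]
opening: 60.2
```

Emit:
step_arm(
  rows=[1, 0, 0, 0.03, 0, 0, 0, 1, 0, 0, 0.05, 0, 0, 0],
)

```text
time_s: 15.88
tool_pos: [509.5, -192.6, 99.9]
tool_rot: [-179.9, 0.1, 140.7]
contact_force: [-4.2, 3.4, 19.0]
opening: 60.6
```

```bash
python3 -c "
from h import *
o=arm.get_obs();print({k:o[k].round(3) for k in('tool_pos','tool_rot','contact_force','wrist_torque')})
c=get_calibration('wrist'); p,d=get_image('wrist');cv2.imwrite('pics/w4.png',p);W=pts(c,d);hsv=cv2.cvtColor(p,cv2.COLOR_BGR2HSV)
b=((hsv[...,0]<8)|(hsv[...,0]>172))&(hsv[...,1]>120)
n,l,s,ce=cv2.connectedComponentsWithStats(b.astype(np.uint8))
for i in range(1,n):
    if 6<s[i,4]<300: print(s[i,4],ce[i].round(1),np.median(W[l==i],0))
"
```

```text
{'tool_pos': array([ 509.507, -192.582,   99.929]), 'tool_rot': array([-1.79874e+02,  1.32000e-01,  1.40737e+02]), 'contact_force': array([-4.21 ,  3.433, 18.967]), 'wrist_torque': array([0.82 , 0.736, 0.075])}
146 [328. 228.] [ 488.94132813 -172.66626273  110.36884938]
114 [249.8 329.3] [ 501.54508148 -220.13929225  110.28970917]
117 [380.8 341.1] [ 536.27399873 -185.27088476  110.00064498]
```

Emit:
step_arm(
  rows=[1, 0, 0, -0.01, 0, 0, 0, 1, 0, 0, -0.01, 0, 0, 0, 1, 0, 0, -0.01, 0, 0, 0],
)

```text
time_s: 16.3
tool_pos: [509.5, -192.6, 100.0]
tool_rot: [-179.9, 0.1, 140.7]
contact_force: [-3.9, 4.4, 17.4]
opening: 60.9
```

Emit:
step_arm(
  rows=[1, 0, 0, 0, 0, 0, 0, 1, 0, 0, 0, 0, 0, 0, 1, 0, 0, 0, 0, 0, 0],
)

```text
time_s: 16.68
tool_pos: [509.5, -192.6, 100.0]
tool_rot: [-179.9, 0.1, 140.7]
contact_force: [-3.7, 2.7, 17.9]
opening: 60.9
```

Emit:
step_arm(
  rows=[1, 0, 0, -0.06, 0, 0, 0, 1, 0, 0, -0.12, 0, 0, 0, 1, 0, 0, -0.12, 0, 0, 0],
)

```text
time_s: 17.05
tool_pos: [509.4, -192.5, 100.1]
tool_rot: [-179.9, 0.1, 140.7]
contact_force: [-1.2, 2.7, 9.1]
opening: 60.9
```

Emit:
step_arm(
  rows=[-1, 0, 0, 0, 0, 0, 0, -1, 0, 0, 0, 0, 0, 0, -1, 0, 0, 0, 0, 0, 0, -1, 0, 0, 0, 0, 0, 0, -1, 0, 0, 0, 0, 0, 0, -1, 0, 0, 0, 0, 0, 0],
)

```text
time_s: 17.8
tool_pos: [509.5, -191.4, 99.4]
tool_rot: [-180.0, 0.0, 140.8]
contact_force: [0.0, 0.5, -0.0]
opening: 85.4
```

Released and clear. I'll rise straight up, then look.

Emit:
step_arm(
  rows=[-1, 0, 0, -1, 0, 0, 0, -1, 0, 0, -4, 0, 0, 0, -1, 0, 0, -8, 0, 0, 0, -1, 0, 0, -12, 0, 0, 0, -1, 0, 0, -14, 0, 0, 0, -1, 0, 0, -14, 0, 0, 0, -1, 0, 0, -14, 0, 0, 0, -1, 0, 0, -14, 0, 0, 0],
)

```text
time_s: 18.8
tool_pos: [508.7, -191.0, 238.1]
tool_rot: [-180.0, -0.1, 140.8]
contact_force: [-0.8, 0.2, 0.2]
opening: 85.7
```

```bash
python3 - <<'E'
from h import *
o=arm.get_obs(); c=get_calibration("wrist"); p,d=get_image("wrist"); print(o["time_s"],o["tool_pos"],o["contact_force"])
q,dt=get_image("top"); ct=get_calibration("top")
W=pts(c,d);hsv=cv2.cvtColor(p,cv2.COLOR_BGR2HSV)
b=((hsv[...,0]<8)|(hsv[...,0]>172))&(hsv[...,1]>120)
n,l,s,ce=cv2.connectedComponentsWithStats(b.astype(np.uint8));P=[]
for i in range(1,n):
    w=np.median(W[l==i],0)
    if 6<s[i,4]<300 and np.hypot(w[0]-508.4,w[1]+193)<40: print(s[i,4],ce[i].round(1),w);P.append(w)
C=np.mean(P,0); print(C,[ang(x,C) for x in P])
t0=cv2.imread("pics/top1.png"); df=cv2.absdiff(t0,q).max(2)>40
cv2.imwrite("pics/end.png",np.hstack([cv2.resize(p[100:300,200:440],(480,400)),cv2.resize(q[90:330,170:410],(400,400))])[:, :800])
E
```

```text
18.8 [ 508.69913117 -190.99939377  238.10310041] [-0.83929254  0.19514186  0.23221141]
31 [322.4 166.9] [ 488.21795422 -172.81275709  110.93408327]
24 [284.7 218.9] [ 501.26107777 -220.49400016  111.13794648]
27 [348.6 224.9] [ 536.33582804 -185.48960239  110.81180053]
[ 508.60495335 -192.93211988  110.96127676] [np.float64(135.37856298087675), np.float64(-104.91985103873472), np.float64(15.023230511798882)]
```

View pics/end.png

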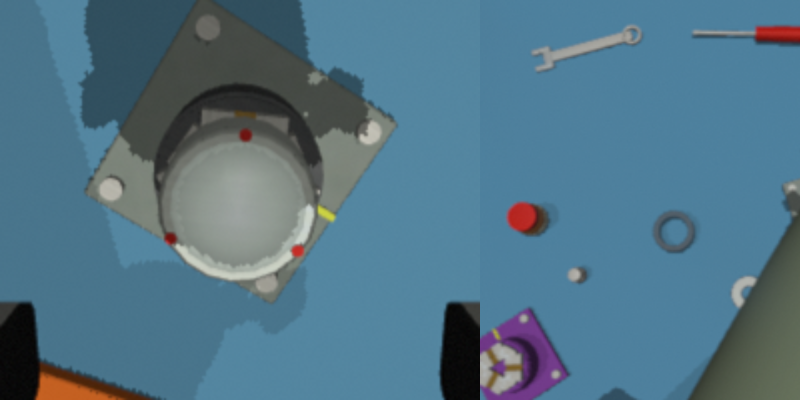

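```bash
python3 -c "
from h import *
arm.close_job(); print(arm.get_obs()['time_s'])"
```

```text
the job is handed in; nothing more can be done
the job is handed in; nothing more can be done
```

The lens is seated in the three notches of the grey fixture, and I handed the job in at about 19 s.

**What I did:**
- I gripped the lens by its side with 35 N and set it on the seat ring about 15° off the notches.
- I turned it about 14° under light pressure, with readings of roughly 1–6 N, and the feet dropped into the notches.
- I centred it in small steps as it went down, pressed it home with 17–19 N for about 0.8 s, eased off and let go.

**Last checks:**
- The rim dots put the feet about 66.1 mm above the bench. Pressed, they read 65.4 mm; the expected range is 65.5–66 mm, and my reading is good to roughly ±0.5 mm.
- The three dots agree in height within 0.33 mm, so the lens is level to that accuracy.
- The lens axis is within 0.3 mm of the fixture's centre as I measured it. The feet lie at about 15°, against 14.5° estimated for the notches.
- After lifting clear, the force reading was about zero.
- In the last top view the jar, collar, socket and wrench look where they were. The bearing and screwdriver were only partly in view. I compared this by eye only.

**Not clean:**
- A sideways force of up to about 6 N appeared while the feet were sinking in. I relieved it by shifting the arm about 2–3 mm in steps of at most about 0.5 mm, but about 4–5 N sideways was still there during the final press.
- I did not do a separate rocking test.

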